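# Prying the retaining ring off a wheelchair castor axle

### The job

The wheelchair castor on the craft table needs its wheel bearing changed: pick up the orange hooked pick, dip its hook into the pull eye of the sprung brass ring that holds the wheel on its axle, and pry the ring out of its groove and clear of the axle, without leaning hard on the plastic hub or touching the ring with the gripper. Leave the ring lying inside the dished wheel so it does not get lost, and lay the pick back on the grey felt mat as it lay, hook down. Do not disturb the paint bottle, the bowl or the tub.

Things in the scene. Friction and masses are not known exactly. Their poses are not given: they have to be found in the camera images.
- wheel: Wheelchair castor wheel, 200 mm across, lying flat, fixed to the table. Origin on its axis at table height, z up. Black tyre: a wall from radius 77 to 100 mm, top 50 mm above the table. Inside it the flat grey plastic hub face (to radius 77 mm) lies 24 mm above the table, the axle in its middle.
- groove (a point): Middle of the axle's groove floor, on the wheel's axis 29.5 mm above the table. From below: washer 26 mm in diameter and 2 mm thick on the hub face; groove 7 mm high with a floor of 16 mm diameter, 26 to 33 mm above the table; axle head 22 mm in diameter, its top 41 mm above the table.
- clip: Sprung brass open retaining ring, 5 mm thick, 50 g, in the groove. Origin: ring centre at its underside (seated: on the axis, 26 mm above the table), z up. Two sprung arms (28 mm over both, back to x = -10 mm) grip the groove floor. +x points towards the robot within about 0.6 rad; the ring can turn about the axle, with 1 mm of play. A pull of about 8 to 12 N along +x snaps it off; it is clear at 21 mm and drops 2 mm.
- tab_pivot (a point): Pivot, 12.5 mm along the ring's +x, on its top, of the 5 mm thick pull tab with a square eye, 7 x 7 mm, in a frame 15 x 15 mm; eye centre 17.5 mm from the pivot. The tab stands stiffly up to 0.35 rad to either side of the ring's +x; these poses do not tell which: look or feel (frame top 7 mm above the hub face, about 5 when pressed; in the eye the hook reaches the hub).
- pick: Hooked pick, about 110 g, lying on the grey mat. Origin: centre of the underside of the orange handle, x towards the hook, z up. Handle 90 mm long (x = -45 to 45 mm), 20 mm wide (y), 24 mm high, flat, rubber-coated, grippy. Steel shank, 5 mm in diameter, at z = 18 mm from the handle to x = 120 mm, where the hook bends down.
- hook_tip (a point): Centre of the hook's round end (radius 2 mm) at x = 124.8, z = 2.7 mm of the pick, axes as the pick. The hook is 4 mm thick, 16 mm long, pointing down and 17 degrees forward. Pitch the pick hook-end down by 30 degrees and it points down and 12 degrees back, which holds the eye; a pull may swing it in the grip; held level it cannot reach the eye, as the shank meets the tyre.
- mat: Grey felt mat, 260 by 150 mm (x by y), 3 mm thick, fixed, to one side of the wheel; origin at the centre of its underside, z up.
- paint_bottle: Blue paint bottle, 44 mm diameter, 130 mm tall, standing on the paper mat on the other side of the wheel; origin at the centre of its base. Bystander.
- paper_bowl: Red bowl, 84 mm across, 50 mm tall, on the paper mat; origin at the centre of its base. Bystander.
- water_tub: White empty tub, 80 mm across, 50 mm tall, on the paper mat; origin at the centre of its base. Bystander.
There are look-alikes about, which are no part of the job. What is meant by the wheel is not green, and is the larger of those in its own colour.

How it is judged:
By the outcome, as a careful person would: the job done as asked, in the order asked, and still so for the second after the job is handed in, with the robot touching nothing.
It also fails if it takes over 54 s, if anything falls off the work surface, if the arm or the gripper's body presses on something with over 40 N, if the wrist force passes 120 N, or if a joint passes its speed limit or range.

### The arm

A 6-joint arm with a two-finger parallel gripper is mounted at the origin on the work surface. World frame = base frame: x ahead of the robot, y to its left, z up, the work surface at z = 0. Lengths are in m, angles in rad, forces in N, time in s.
With the tool pointing down it reaches from about 0.35 to 0.85 m from the base axis. Payload 8.1 kg.
Tool frame: the origin (TCP) lies at the very end of the fingers, on their centre line; the grasp point (between the pads) lies 19 mm behind it; x points along the fingers, z is the direction in which the jaws open and shut, and the axes are right-handed (so a half turn about x gives the same grasp; the last joint's range is limited). The gripper opens to 93 mm and grips with 3 to 60 N. Pads are 15 mm wide; open, the fingers measure 128 mm over their backs; the gripper's body (75 mm by 188 mm) begins 65 mm behind the grasp point.
Start: joints at [1.103, 0.13, 1.488, -0, 1.523, -0.085], TCP at [0.224, 0.557, 0.193] pointing down, gripper open.
Joint ranges: [-2.96, 2.96], [-0.89, 2.26], [0.02, 2.5], [-1.34, 4.48], [0, 2.73], [-2.66, 2.66]. Speed limits (rad/s): [2.39, 2.39, 2.79, 3.14, 3.14, 3.14].

### API

Orientations are given as a unit quaternion [w, x, y, z].
In Python, from cell import ctrl, viewer gives the robot as it stands. Calls block until the motion is done:
- ctrl.move_ptp(position, orientation): joint-space move of the TCP to a pose.
- ctrl.move_l(position, frame=None, speed=0.15): straight line of the TCP; frame=None keeps the orientation; speed is the mean speed in m/s.
- ctrl.move_joints(angles): joint-space move.
- ctrl.command_gripper(opening, grip_force=None): opening from 0.0 (shut) to 1.0 (fully open); grip_force is the grip in N (None keeps the last); returns when the fingers have stopped.
- ctrl.dwell(seconds).
- ctrl.solve_ik(position, orientation): joint angles nearest the present ones, or None.
- ctrl.sense(): the state.
- viewer.read_camera(name): name is "scene" or "top" or "wrist"; returns (picture, depth): 420x560x3 uint8, blue, green, red; 420x560 float32, m along the optical axis (not along the pixel's ray), 0 where there is no reading.
- viewer.calibration(name): a dict with "fx", "fy", "cx", "cy" (pixels), "xyz" and "attitude" of the camera in the world. Camera axes: x right, y down, z forward; pixel columns grow to the right and rows downward; lengths in m; the calibration is good to about 2 mm. A picture is of the moment at which its call begins: read the wrist's pose just before it. calibration takes no time and is no camera call; for the wrist camera it gives the pose at the moment of the call.
A pose or a line that the arm cannot do raises ctrl.Unreachable and nothing moves.
- ctrl.sign_off(): hands the job in, once; it reports no verdict.
The state is a dict: "time_s": time; "q": joint angles; "joint_vel": joint speeds; "tau": joint torques, N m; "ee_pos": TCP position; "orientation": TCP orientation; "wrist_force": force on the tool from outside, world axes, zero at the start; "torque": the same for the moment, N m; "gripper_width": opening from 0.0 (shut) to 1.0 (fully open).
Only numpy, scipy, OpenCV 4.12 (cv2) and the standard library are available. Lean on these libraries where they do the work, as an engineer would, in place of code of your own. Each camera call takes 0.05 s, during which the arm holds its last target. There are 200 camera calls.

## Working session

There is one attempt and no reset: what is moved stays moved. The work goes in short steps, each a Python script; the robot and the scene stay as the last script left them, time stands still between calls to the robot, and variables do not carry over. Pictures are saved under pics/ and viewed, about 8 in all and at most 12, crops included, and the job is handed in when it is done.

```bash
ls; mkdir -p pics; python3 - <<'E'
from cell import ctrl, viewer
import cv2,numpy as np
for n in ("top","scene"):
    im,d=viewer.read_camera(n); cv2.imwrite(f"pics/{n}0.png",im); np.save(f"pics/{n}0.npy",d)
    print(n,viewer.calibration(n))
print(viewer.calibration("wrist")); s=ctrl.sense(); print(s)
E
```

```text
pics
top {'fx': 533.8537690133966, 'fy': 533.8537690133966, 'cx': 278.0570664554181, 'cy': 209.32554079320687, 'xyz': array([0.38351631, 0.09449445, 1.39822007]), 'attitude': array([ 0.04510384, -0.69791869,  0.71385436, -0.03587608])}
scene {'fx': 407.4092801645349, 'fy': 407.4092801645349, 'cx': 280.4021543589759, 'cy': 205.4627741848132, 'xyz': array([ 1.02100473, -0.45743409,  0.6145389 ]), 'attitude': array([-0.41432097,  0.84380781,  0.3006477 , -0.16105114])}
{'fx': 329.600497009476, 'fy': 329.600497009476, 'cx': 281.4786195604339, 'cy': 207.6685052714033, 'xyz': array([0.16126471, 0.58224828, 0.38486435]), 'attitude': array([0.1008945 , 0.82268596, 0.55550106, 0.0665334 ])}
{'time_s': 0.1, 'q': array([ 1.10260113e+00,  1.31119163e-01,  1.48915607e+00, -1.71436944e-06,
        1.52300027e+00, -8.54082837e-02]), 'joint_vel': array([-0.00229045, -0.00210158, -0.00201134,  0.0014213 ,  0.00033973,
        0.00144263]), 'tau': array([ 8.06340558e-04, -5.61342788e+01, -4.93096340e+01,  7.70200370e-02,
        2.91269075e-02, -2.80803459e-05]), 'ee_pos': array([0.22383811, 0.55608686, 0.19248022]), 'orientation': array([ 0.58546401, -0.39604665,  0.58650275,  0.39546614]), 'wrist_force': array([-0.00181615,  0.47606985, -0.04661413]), 'torque': array([0.02609783, 0.02261596, 0.04177081]), 'gripper_width': 0.9997812697208118}
```

View pics/top0.png

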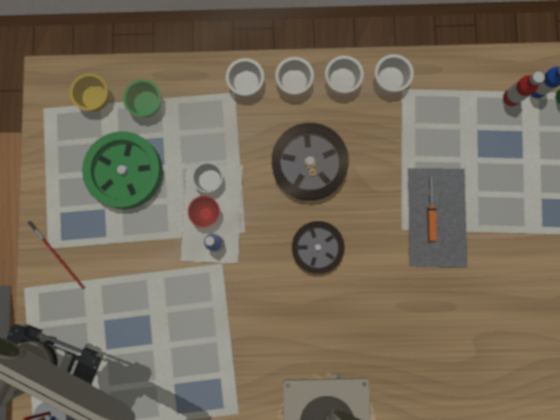

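View pics/scene0.png

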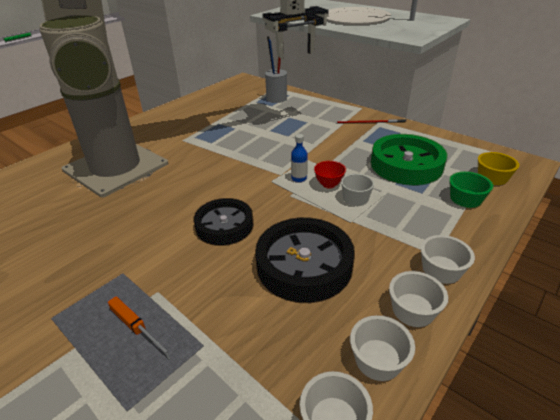

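The candidates for the wheel in the top view are green at (122,170), large black at (310,162) and small black at (318,247). The large black one fits: it is not green and is the larger black wheel. It also has a brass clip and tab at about (312,170), pointing down towards the robot. The orange pick is on the grey mat at (432,223), with its hook end at about (432,180).

```bash
cat > h.py <<'E'
from cell import ctrl, viewer
import cv2,numpy as np
from scipy.spatial.transform import Rotation as R
def rot(q): return R.from_quat(np.roll(q,-1))
def quat(r): return np.roll(r.as_quat(),1)
def ray(cal,uv,z):
    uv=np.atleast_2d(uv).astype(float)
    d=np.c_[(uv[:,0]-cal["cx"])/cal["fx"],(uv[:,1]-cal["cy"])/cal["fy"],np.ones(len(uv))]
    d=rot(cal["attitude"]).apply(d); o=cal["xyz"]
    return o+d*((z-o[2])/d[:,2])[:,None]
def proj(cal,p):
    c=rot(cal["attitude"]).inv().apply(np.atleast_2d(p)-cal["xyz"])
    return np.c_[c[:,0]/c[:,2]*cal["fx"]+cal["cx"],c[:,1]/c[:,2]*cal["fy"]+cal["cy"]]
def tool(yaw,pitch):
    """Orientation for pick heading yaw, hook-down pitch; pick held with tool vertical when level.
    tool x = pick -z, tool z = pick -y or +y"""
    P=R.from_euler('ZY',[yaw,pitch])
    return P, P*R.from_matrix(np.array([[0,1,0],[0,0,1],[-1,0,0]],float).reshape(3,3) @ np.eye(3)) if False else P
E
python3 - <<'E'
from h import *
im=cv2.imread("pics/top0.png"); cal=viewer.calibration("top"); d=np.load("pics/top0.npy")
hsv=cv2.cvtColor(im,cv2.COLOR_BGR2HSV)
# tyre: dark
m=((hsv[...,2]<48)).astype(np.uint8); m[:, :262]=0; m[:,358:]=0; m[:112]=0; m[208:]=0
m=cv2.morphologyEx(m,cv2.MORPH_CLOSE,np.ones((5,5)))
c=max(cv2.findContours(m,0,2)[0],key=cv2.contourArea)
e,r=cv2.minEnclosingCircle(c);print("tyre px",e,r, "world top",ray(cal,e,.05), "elli",cv2.fitEllipse(c)[:2])
print("radius m",np.linalg.norm(ray(cal,[e[0]+r,e[1]],.05)-ray(cal,e,.05)))
# axle head bright
# orange
m=((hsv[...,0]<20)&(hsv[...,1]>170)&(hsv[...,2]>90)).astype(np.uint8)
for c in cv2.findContours(m,0,2)[0]:
    if cv2.contourArea(c)>15:
        rc=cv2.minAreaRect(c); b=cv2.boxPoints(rc); print("orange",rc,ray(cal,rc[0],.027),np.round(ray(cal,b,.027),4).tolist())
print("wrist cam in tool", (lambda w,s: (rot(s["orientation"]).inv().apply(w["xyz"]-s["ee_pos"]), (rot(s["orientation"]).inv()*rot(w["attitude"])).as_matrix().round(3)))(viewer.calibration("wrist"),ctrl.sense()))
m=((abs(im.astype(int)-im.mean(2,keepdims=True)).max(2)<14)&(hsv[...,2]<110)&(hsv[...,2]>50)).astype(np.uint8); m[:,:400]=0;m[:,480:]=0
m=cv2.morphologyEx(cv2.morphologyEx(m,cv2.MORPH_OPEN,np.ones((3,3))),cv2.MORPH_CLOSE,np.ones((9,9)))
c=max(cv2.findContours(m,0,2)[0],key=cv2.contourArea);rc=cv2.minAreaRect(c);print("mat",rc,ray(cal,rc[0],.003))
crop=np.hstack([cv2.resize(im[120:205,265:355],None,fx=4.3,fy=4.3,interpolation=2),cv2.resize(im[170:255,390:480],None,fx=4.3,fy=4.3,interpolation=2)])
cv2.imwrite("pics/crop1.png",crop);print(crop.shape)
E
```

```text
tyre px (319.0, 188.5) 22.655120849609375 world top [[0.58990041 0.00483532 0.05      ]] elli ((318.4296569824219, 192.64222717285156), (10.0861177444458, 52.78579330444336))
radius m 0.057698738125896584
orange ((523.5914306640625, 83.17683410644531), (7.619776248931885, 15.23955249786377), 6.340191841125488) [[ 0.86149934 -0.54467373  0.027     ]] [[0.8423, -0.5311, 0.027], [0.8835, -0.5386, 0.027], [0.8807, -0.5583, 0.027], [0.8395, -0.5508, 0.027]]
wrist cam in tool (array([-0.19237574,  0.06784356,  0.00057385]), array([[ 0.001, -0.24 ,  0.971],
       [-0.001, -0.971, -0.24 ],
       [ 1.   , -0.   , -0.001]]))
mat ((437.0689697265625, 217.69015502929688), (99.43042755126953, 57.258514404296875), 89.157470703125) [[ 0.51255563 -0.30429131  0.003     ]]
(366, 774, 3)
```

View pics/crop1.png

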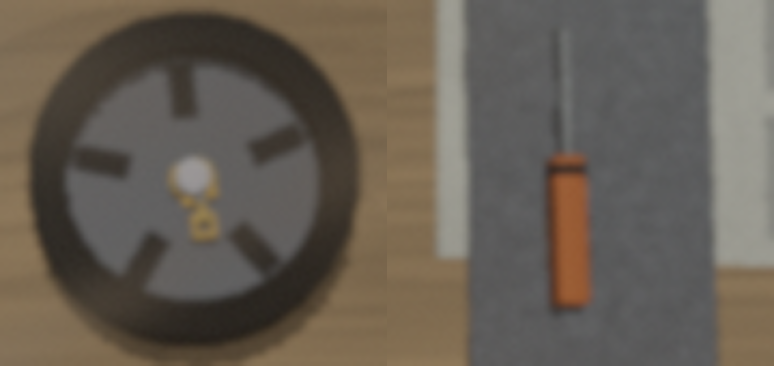

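The crop confirms the wheel: large black tyre, brass ring on the axle at top-view pixel (310,161), and pull tab with eye at about (312,172). The pick handle's centre is at about (432,224) with its hook end away from the robot. Next I take close wrist views.

```bash
python3 - <<'E'
s=open('h.py').read(); i=s.index('def tool'); s=s[:i]+'''
def tool(yaw,pitch=0.,flip=False):
    "tool orientation when the pick (held from straight above) has heading yaw and hook-down pitch"
    P=R.from_euler('ZY',[yaw,pitch])
    M=np.array([[0,-1,0],[0,0,1],[-1,0,0]],float)   # cols: tool x=-z, y=-x, z=+y
    if flip: M=M@np.diag([1,-1,-1])
    return quat(P*R.from_matrix(M))
'''; open('h.py','w').write(s)
E
python3 - <<'E'
from h import *
cal=viewer.calibration("top")
w=ray(cal,(309.9,160.7),.041)[0]; e=ray(cal,(312.4,171.6),.03)[0]; p=ray(cal,(432.3,223.7),.027)[0]
print("wheel",w,"eye",e,"pick",p,"dist",np.linalg.norm((w-e)[:2]))
for f in (0,1):
    for pos,pit in (((e[0]-.11,e[1],.09),.55),((p[0],p[1],.008),0),((w[0]-.03,w[1],.15),0)):
        q=ctrl.solve_ik(pos,tool(0,pit,f)); print(f,pos,None if q is None else np.round(q,2))
def look(x,y,z,name,f=0):
    ctrl.move_ptp((x,y,z),tool(0,0,f)); c=viewer.calibration("wrist"); im,d=viewer.read_camera("wrist")
    cv2.imwrite(f"pics/{name}.png",im); np.save(f"pics/{name}.npy",d); np.save(f"pics/{name}_cal.npy",c,allow_pickle=True)
look(w[0]-.02,w[1],.14,"w1"); print(ctrl.sense()["time_s"])
look(p[0]+.03,p[1],.14,"p1"); print(ctrl.sense()["time_s"])
E
```

```text
wheel [0.66444652 0.02550676 0.041     ] eye [0.63775997 0.01928052 0.03      ] pick [ 0.4951329  -0.28438143  0.027     ] dist 0.02740325189656426
0 (np.float64(0.5277599695784576), np.float64(0.01928052195186991), 0.09) [-0.04  0.61  1.19 -0.02  1.89 -1.62]
0 (np.float64(0.49513289704531227), np.float64(-0.2843814272782387), 0.008) [-0.61  0.22  1.74 -0.    1.18 -2.18]
0 (np.float64(0.6344465244931414), np.float64(0.025506756872920963), 0.15) [-0.04  0.25  1.44 -0.    1.46 -1.61]
1 (np.float64(0.5277599695784576), np.float64(0.01928052195186991), 0.09) [-0.04  0.61  1.19 -0.02  1.89  1.53]
1 (np.float64(0.49513289704531227), np.float64(-0.2843814272782387), 0.008) [-0.61  0.22  1.74 -0.    1.18  0.96]
1 (np.float64(0.6344465244931414), np.float64(0.025506756872920963), 0.15) [-0.04  0.25  1.44 -0.    1.46  1.53]
2.5667
3.875
```

View pics/w1.png

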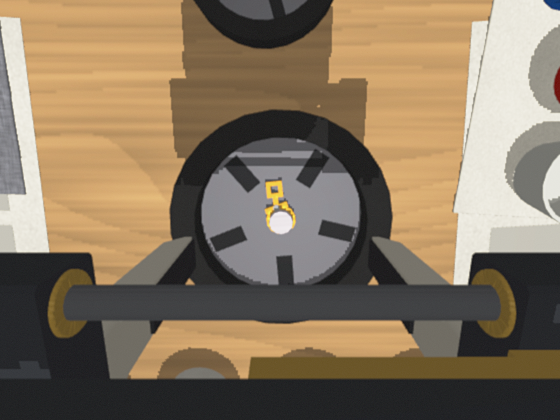

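View pics/p1.png

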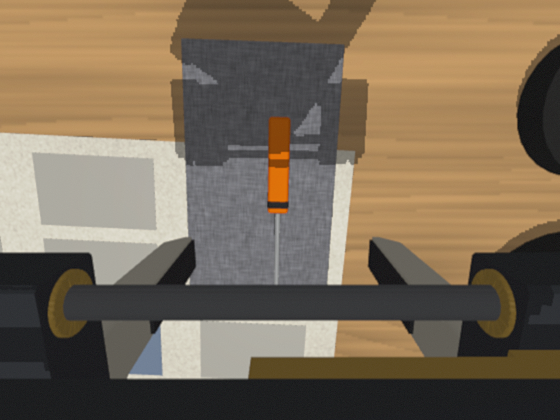

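In w1 the axle head is at (281,222) and the tab eye at (275,189). In p1 the handle runs from (280,118) to (278,213), with the shank going down from there. I extract both precisely.

```bash
python3 - <<'E'
from h import *
def ld(n): return cv2.imread(f"pics/{n}.png"),np.load(f"pics/{n}.npy"),np.load(f"pics/{n}_cal.npy",allow_pickle=True).item()
im,d,c=ld("w1"); hsv=cv2.cvtColor(im,cv2.COLOR_BGR2HSV)
m=((hsv[...,0]>15)&(hsv[...,0]<35)&(hsv[...,1]>130)&(hsv[...,2]>120)).astype(np.uint8); m[:165]=0;m[250:]=0;m[:,:250]=0;m[:,315:]=0
cs,h=cv2.findContours(m,cv2.RETR_CCOMP,cv2.CHAIN_APPROX_NONE)
for k,x in enumerate(cs):
    M=cv2.moments(x); a=cv2.contourArea(x)
    if a>3: u=(M['m10']/M['m00'],M['m01']/M['m00']); print("brass" if h[0][k][3]<0 else "hole",a,np.round(u,1),ray(c,u,.031)[0].round(4), cv2.minAreaRect(x))
m2=((hsv[...,1]<60)&(hsv[...,2]>185)).astype(np.uint8); m2[:200]=0;m2[245:]=0;m2[:,:260]=0;m2[:,305:]=0
x=max(cv2.findContours(m2,0,2)[0],key=cv2.contourArea);e,r=cv2.minEnclosingCircle(x);print("head",e,r,ray(c,e,.041)[0].round(4), "expect r px",.011*c['fx']/(c['xyz'][2]-.041))
# hub disc: ellipse of tyre outer visible portion
u=np.array([[172,215],[391,215]]);print("tyre LR",ray(c,u,.05).round(4))
hole=m[180:200,265:288]; print("\n".join("".join(".#"[v] for v in r) for r in m[170:240,260:300]))
crop=cv2.resize(im[165:245,240:320],None,fx=7,fy=7,interpolation=cv2.INTER_CUBIC);cv2.imwrite("pics/crop2.png",crop)
im,d,c=ld("p1"); hsv=cv2.cvtColor(im,cv2.COLOR_BGR2HSV)
m=((hsv[...,0]<18)&(hsv[...,1]>200)&(hsv[...,2]>60)).astype(np.uint8); m[:100]=0;m[220:]=0;m[:,:255]=0;m[:,305:]=0
m=cv2.morphologyEx(m,cv2.MORPH_CLOSE,np.ones((9,9)))
x=max(cv2.findContours(m,0,2)[0],key=cv2.contourArea);rc=cv2.minAreaRect(x);b=ray(c,cv2.boxPoints(rc),.027);print("handle",rc,b.round(4).tolist(),b.mean(0))
s=ray(c,[[276.8,280],[278.2,216]],.021);print("shank",s.round(4))
rows=[]
for r in range(218,284,8): 
    g=im[r,262:294].mean(1); rows.append((r,262+np.argmax(g)))
print(rows)
E
```

```text
brass 64.0 [268.7 212.5] [0.6561 0.0153 0.031 ] ((269.8077087402344, 216.46156311035156), (20.71380043029785, 7.938222408294678), 82.87498474121094)
brass 366.0 [277.5 195.2] [0.6394 0.0237 0.031 ] ((279.8179931640625, 203.7686767578125), (51.031490325927734, 18.890106201171875), 68.49856567382812)
hole 57.0 [273.9 188.7] [0.6332 0.0204 0.031 ] ((274.0, 189.0), (8.0, 8.0), 90.0)
head (280.5, 222.5) 11.85336971282959 [0.663  0.0265 0.041 ] expect r px 12.438508470157867
tyre LR [[ 0.6535 -0.0698  0.05  ]
 [ 0.6533  0.1246  0.05  ]]
........................................
........................................
........................................
........................................
........................................
........................................
........................................
........................................
........................................
........................................
..................###...................
........##############..................
......################..................
......################........
[... 2116 characters left out ...]
..........................
........................................
........................................
........................................
........................................
handle ((278.5263366699219, 164.6045379638672), (20.289710998535156, 95.01861572265625), 0.795723557472229) [[0.538, -0.2956, 0.027], [0.4502, -0.2936, 0.027], [0.4505, -0.2755, 0.027], [0.5383, -0.2762, 0.027]] [ 0.49423545 -0.28523675  0.027     ]
shank [[ 0.6119 -0.2873  0.021 ]
 [ 0.5436 -0.2857  0.021 ]]
[(218, np.int64(277)), (226, np.int64(277)), (234, np.int64(277)), (242, np.int64(277)), (250, np.int64(277)), (258, np.int64(276)), (266, np.int64(276)), (274, np.int64(276)), (282, np.int64(276))]
```

View pics/crop2.png

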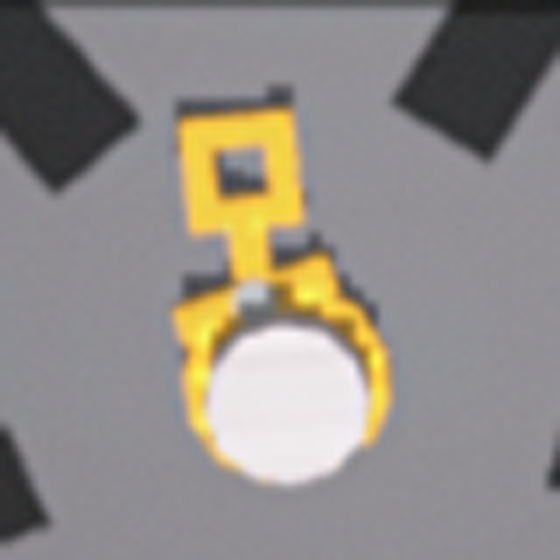

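The eye is at about (0.633, 0.020), 30 mm from the axis, which agrees with the given sizes. Ring +x points at π+0.32 and the tab at π+0.12. The pick is at (0.494, -0.285) with yaw about -0.017. I'll grip it with the camera on the hook side, so hook and eye show in the same view.

```bash
cat >> h.py <<'E'
G=np.array([.015,0,.005])          # TCP in the pick frame
TIP=np.array([.1248,0,.0027])
YAW0=-.017; PICK0=np.array([.4942,-.2852,.003])
def tcp_for_tip(tip,yaw,pitch): return np.asarray(tip)+R.from_euler('ZY',[yaw,pitch]).apply(G-TIP)
def snap(n):
    c=viewer.calibration("wrist"); im,d=viewer.read_camera("wrist"); cv2.imwrite(f"pics/{n}.png",im)
    np.save(f"pics/{n}.npy",d); np.save(f"pics/{n}_cal.npy",c,allow_pickle=True); return im,c
E
python3 - <<'E'
from h import *
g=PICK0+R.from_euler('Z',YAW0).apply(G)
ctrl.move_ptp(g+[0,0,.08],tool(YAW0,0,True)); ctrl.move_l(g,speed=.08)
ctrl.command_gripper(0.0,60); s=ctrl.sense(); print("width",s["gripper_width"]*.093,s["ee_pos"],s["wrist_force"],s["time_s"])
ctrl.move_l(g+[0,0,.17],speed=.2); s=ctrl.sense(); print(s["gripper_width"]*.093,s["wrist_force"],s["time_s"])
yaw,pit=.25,.56
t=np.array([.6332,.0204,.060])
ctrl.move_ptp(tcp_for_tip(t+[0,0,.05],yaw,pit),tool(yaw,pit,True)); ctrl.move_l(tcp_for_tip(t,yaw,pit),speed=.1)
ctrl.dwell(.3); s=ctrl.sense(); print(s["gripper_width"]*.093,s["wrist_force"],s["time_s"])
im,c=snap("h1"); print(proj(c,[t,[.6332,.0204,.031],[.663,.0265,.041]]).round(1))
E
```

```text
width 0.0005498287839022615 [ 0.50918024 -0.28544844  0.00797322] [ 0.75352697 -0.22961787  0.54901884] 9.125
0.0006229953551111611 [0.82358668 0.33960379 0.22247902] 10.125
0.00044289163678465745 [ 0.12778849 -0.34552916  0.79100977] 12.2083
[[284.   39.8]
 [283.7  22.3]
 [286.9 -36.3]]
```

View pics/h1.png

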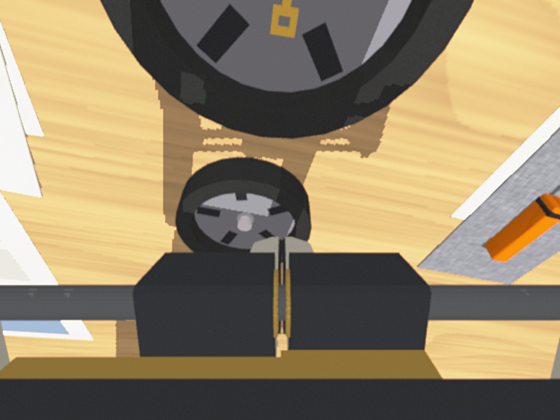

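The gripper shut completely and the pick is still on the mat at (525,225), so that grasp missed. I locate the pick again and move clear.

```bash
python3 - <<'E'
from h import *
g=PICK0+R.from_euler('Z',YAW0).apply(G)
ctrl.move_l(np.array(ctrl.sense()["ee_pos"])+[0,0,.08],speed=.2)
ctrl.command_gripper(1.0,10)
ctrl.move_ptp(g+[-.03,0.0,.17],tool(YAW0,0,True))
im,c=snap("p2"); hsv=cv2.cvtColor(im,cv2.COLOR_BGR2HSV); print(ctrl.sense()["time_s"],ctrl.sense()["gripper_width"])
m=((hsv[...,0]<18)&(hsv[...,1]>200)&(hsv[...,2]>60)).astype(np.uint8)
m=cv2.morphologyEx(m,cv2.MORPH_CLOSE,np.ones((9,9)))
for x in cv2.findContours(m,0,2)[0]:
    if cv2.contourArea(x)>200:
        rc=cv2.minAreaRect(x);b=ray(c,cv2.boxPoints(rc),.027);print("wrist",rc,b.round(4).tolist(),b.mean(0))
im,_=viewer.read_camera("top"); c=viewer.calibration("top"); hsv=cv2.cvtColor(im,cv2.COLOR_BGR2HSV); cv2.imwrite("pics/top2.png",im)
E
```

```text
15.4917 1.0026679378448857
wrist ((283.5, 173.5), (83.0, 17.0), 90.0) [[0.5387, -0.2781, 0.027], [0.5384, -0.2954, 0.027], [0.451, -0.2946, 0.027], [0.4513, -0.2762, 0.027]] [ 0.4948589 -0.2860724  0.027    ]
```

View pics/p2.png

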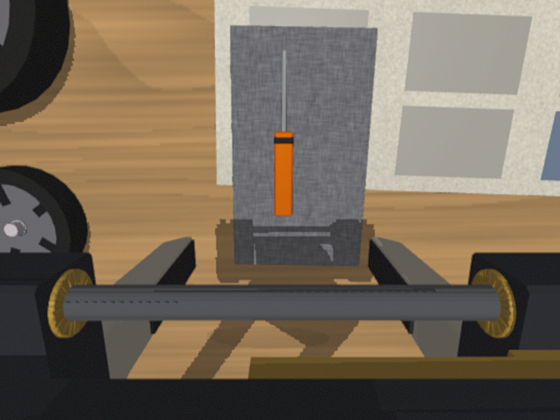

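p2 shows the pick undisturbed, with the handle from (284,133) to (284,215) at (0.495,-0.286). The fingers closed without touching it, so I check depth for heights.

```bash
python3 - <<'E'
from h import *
def pt(c,d,u,v):
    z=float(np.median(d[v-1:v+2,u-1:u+2])); return (c["xyz"]+rot(c["attitude"]).apply([(u-c["cx"])/c["fx"]*z,(v-c["cy"])/c["fy"]*z,z])).round(4)
d=np.load("pics/p2.npy");c=np.load("pics/p2_cal.npy",allow_pickle=True).item()
for n,u,v in (("handle",284,170),("handle",284,200),("shank",284,100),("mat",260,170),("table",150,100),("fingerL",180,250),("fingerR",378,250),("tyre",60,40)): print(n,pt(c,d,u,v))
s=ctrl.sense(); print(s["ee_pos"], rot(s["orientation"]).as_matrix().round(3).tolist(), proj(c,s["ee_pos"]))
for n in ("h1",):
    d=np.load("pics/h1.npy");c=np.load("pics/h1_cal.npy",allow_pickle=True).item(); print("closed finger",pt(c,d,275,255),pt(c,d,270,245))
    print("at h1 tcp",tcp_for_tip(np.array([.6332,.0204,.060]),.25,.56))
E
```

```text
handle [ 0.5    -0.2867  0.0281]
handle [ 0.468  -0.2862  0.028 ]
shank [ 0.5697 -0.2877  0.0245]
mat [ 0.4974 -0.2601  0.005 ]
table [ 0.5737 -0.1448  0.0011]
fingerL [ 0.488  -0.2355  0.2232]
fingerR [ 0.4851 -0.3306  0.2199]
tyre [ 0.6305 -0.0675  0.0148]
[ 0.48018553 -0.28428838  0.17789539] [[-0.0, 1.0, -0.015], [0.001, -0.015, -1.0], [-1.0, -0.001, -0.001]] [[282.52646812 233.75825408]]
closed finger [0.5769 0.0106 0.1609] [0.5688 0.0113 0.1493]
at h1 tcp [ 0.54424717 -0.00231339  0.12027293]
```

```bash
python3 - <<'E'
from h import *
s=ctrl.sense()
def cloud(n,T,Rm):
    d=np.load(f"pics/{n}.npy");c=np.load(f"pics/{n}_cal.npy",allow_pickle=True).item()
    v,u=np.mgrid[0:420,0:560]; P=np.dstack([(u-c["cx"])/c["fx"]*d,(v-c["cy"])/c["fy"]*d,d]).reshape(-1,3)
    W=c["xyz"]+rot(c["attitude"]).apply(P); return Rm.inv().apply(W-T).reshape(420,560,3)
p=cloud("p2",s["ee_pos"],rot(s["orientation"]))
for v in range(236,290,6): print(v,[tuple((p[v,u]*1000).round().astype(int)) for u in (160,170,180,186,190,194,372,376,384)])
h=cloud("h1",np.array([ .54424717,-.00231339,.12027293]),rot(tool(.25,.56,True)))
for v in range(230,290,6): print(v,[tuple((h[v,u]*1000).round().astype(int)) for u in (260,270,276,282,288,300)])
E
```

```text
236 [(np.int64(178), np.int64(-62), np.int64(-144)), (np.int64(178), np.int64(-62), np.int64(-132)), (np.int64(178), np.int64(-62), np.int64(-120)), (np.int64(177), np.int64(-62), np.int64(-113)), (np.int64(177), np.int64(-61), np.int64(-108)), (np.int64(176), np.int64(-61), np.int64(-104)), (np.int64(178), np.int64(-62), np.int64(107)), (np.int64(176), np.int64(-62), np.int64(111)), (np.int64(175), np.int64(-61), np.int64(120))]
242 [(np.int64(175), np.int64(-68), np.int64(-144)), (np.int64(-36), np.int64(8), np.int64(-57)), (np.int64(-35), np.int64(7), np.int64(-52)), (np.int64(-35), np.int64(7), np.int64(-49)), (np.int64(-30), np.int64(6), np.int64(-48)), (np.int64(-27), np.int64(5), np.int64(-47)), (np.int64(-32), np.int64(6), np.int64(46)), (np.int64(-35), np.int64(7), np.int64(47)), (np.int64(-35), np.int64(7), np.int64(51))]
248 [(np.int64(-44), np.int64(8), np.int64(-59)), (np.int64(-44), np.int64(8), np.int64(-54)), (np.int64(-44), np.int64(8), np.int64(-49)), (np.int64(-39), np.int64(6), np.int64(-48)), (np.int64(-33), np.int64(3), np.int64(-48)), (np.int64(-27), np.int64(1
[... 4701 characters left out ...]
t64(-3)), (np.int64(-48), np.int64(-3), np.int64(-1)), (np.int64(-124), np.int64(32), np.int64(0)), (np.int64(-127), np.int64(34), np.int64(2))]
278 [(np.int64(-132), np.int64(35), np.int64(-6)), (np.int64(-131), np.int64(34), np.int64(-4)), (np.int64(-126), np.int64(32), np.int64(-3)), (np.int64(-49), np.int64(-5), np.int64(-1)), (np.int64(-127), np.int64(32), np.int64(0)), (np.int64(-130), np.int64(34), np.int64(2))]
284 [(np.int64(-133), np.int64(34), np.int64(-6)), (np.int64(-132), np.int64(34), np.int64(-4)), (np.int64(-129), np.int64(32), np.int64(-3)), (np.int64(-50), np.int64(-8), np.int64(-1)), (np.int64(-129), np.int64(32), np.int64(0)), (np.int64(-133), np.int64(34), np.int64(2))]
```

The depth shows the real finger ends sit about 26 mm short of the reported TCP. At reported z = 0.008 they were at about 0.034, above the 27 mm handle top, which explains the miss. I'll go that much lower in steps with force checks.

```bash
sed -i 's/^G=.*/G=np.array([.015,0,-.021])   # TCP in pick frame; real finger ends are 26 mm short of the TCP/; s/^PICK0=.*//; s/^YAW0=.*/YAW0=-.017; PICK0=np.array([.4946,-.2858,.003])/' h.py
python3 - <<'E'
from h import *
g=PICK0+R.from_euler('Z',YAW0).apply(G); print(g)
ctrl.move_ptp(g+[0,0,.05],tool(YAW0,0,True)); ok=True
for dz,sp in ((.015,.08),(.006,.03),(.003,.03),(0,.03)):
    ctrl.move_l(g+[0,0,dz],speed=sp); f=ctrl.sense()["wrist_force"]; print(dz,f.round(1))
    if f[2]>4: break
ctrl.command_gripper(0.0,60); s=ctrl.sense(); w=s["gripper_width"]*.093; print("width",w,s["ee_pos"],s["wrist_force"],s["time_s"])
if w>.012:
    ctrl.move_l(g+[0,0,.14],speed=.2); s=ctrl.sense(); print(s["gripper_width"]*.093,s["wrist_force"],s["time_s"])
    yaw,pit=.25,.56; t=np.array([.6332,.0204,.050])
    ctrl.move_ptp(tcp_for_tip(t+[0,0,.05],yaw,pit),tool(yaw,pit,True)); ctrl.move_l(tcp_for_tip(t,yaw,pit),speed=.1)
    ctrl.dwell(.2); s=ctrl.sense(); print(s["gripper_width"]*.093,s["wrist_force"],s["time_s"],s["ee_pos"])
    im,c=snap("h2"); print(proj(c,[t,[.6332,.0204,.031]]).round(1))
    crop=cv2.resize(im[0:130,215:355],None,fx=5,fy=4.6,interpolation=cv2.INTER_CUBIC); 
    cv2.imwrite("pics/h2c.png",cv2.resize(im[0:130,215:355],None,fx=4.6,fy=4.6,interpolation=cv2.INTER_CUBIC))
E
```

```text
[ 0.50959783 -0.28605499 -0.018     ]
0.015 [-0.1  0.2  0.6]
0.006 [-0.2  0.7 -0.2]
0.003 [0.1 0.4 0.1]
0 [ 0.4 -0.3  0.7]
width 0.019951863255362412 [ 0.50957967 -0.28608097 -0.01801216] [-0.65642286 -0.60692502 -0.2166826 ] 18.8667
0.01953824256831535 [ 0.22883062 -0.57991401 -0.77622411] 19.7167
0.019675006462228885 [-0.90383546 -0.23140687 -0.81512797] 21.6833 [ 0.53148587 -0.00565601  0.08902527]
[[284.4  25.8]
 [284.1  13.3]]
```

View pics/h2c.png

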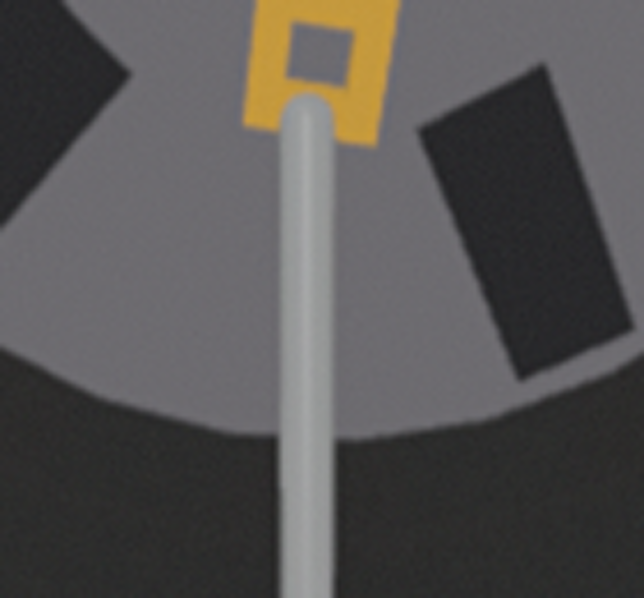

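The pick is gripped (width 19.95 mm). In the crop the shank end is at (307,95), full-image (281.7,20.5), and the eye centre at (321,56), full-image (284.8,12.2). The eye is as predicted. I check the lateral offset between shank and eye numerically.

```bash
python3 - <<'E'
from h import *
s=ctrl.sense(); c=np.load("pics/h2_cal.npy",allow_pickle=True).item(); Rt=rot(s["orientation"])
print(Rt.inv().apply(c["xyz"]-s["ee_pos"]).round(4),(Rt.inv()*rot(c["attitude"])).as_matrix().round(3).tolist())
P=R.from_euler('ZY',[.25,.56]); print("orient err",(rot(tool(.25,.56,True)).inv()*Rt).as_rotvec().round(4))
W=lambda p: s["ee_pos"]+P.apply(np.array(p)-G)
print("tip",W(TIP),"shank end proj",proj(c,[W([.12,0,.018]),W([.05,0,.018]),W(TIP)]).round(1))
im=cv2.imread("pics/h2.png"); d=np.load("pics/h2.npy")
for v in (24,40,80,120,180): 
    row=d[v,255:315]; k=np.where(row<np.median(d[v,[250,255,315,320]])-.012)[0]+255; print(v,k.min() if len(k) else 0,k.max() if len(k) else 0, row[27].round(4))
print("eye",ray(c,(284.8,12.2),.031)[0])
zc=W([.12,0,.018])[2]; e=ray(c,(281.7,24),zc)[0]; print("shank pt",e, "in pick", (P.inv().apply(e-s["ee_pos"])+G).round(4))
for v in (60,120,180):
    z=d[v,281]; q=c["xyz"]+rot(c["attitude"]).apply([(281.7-c["cx"])/c["fx"]*z,(v-c["cy"])/c["fy"]*z,z]); print(v,(P.inv().apply(q-s["ee_pos"])+G).round(4))
E
```

```text
[-0.1917  0.0644 -0.0015] [[-0.001, -0.24, 0.971], [-0.001, -0.971, -0.24], [1.0, -0.001, 0.0]]
orient err [ 0.     -0.0004  0.0014]
tip [0.63375262 0.0205051  0.05069322] shank end proj [[284.8  26.7]
 [284.6 190.4]
 [284.5  25. ]]
24 276 286 0.1362
40 276 287 0.1369
80 276 287 0.1414
120 276 286 0.1443
180 276 286 0.1512
eye [0.63375768 0.02017396 0.031     ]
shank pt [0.63837348 0.02303317 0.06620591] in pick [0.1209 0.0013 0.0186]
60 [0.1063 0.0013 0.0221]
120 [0.082  0.0013 0.0214]
180 [0.0553 0.0014 0.0201]
```

```bash
python3 - <<'E'
from h import *
yaw,pit=.25,.56; t=np.array([.6332+.0003,.0204-.0016,.050])
f0=ctrl.sense()["wrist_force"]
for z in (.040,.036,.034,.0325,.031,.0295,.028,.027,.026,.025):
    ctrl.move_l(tcp_for_tip([t[0],t[1],z],yaw,pit),speed=.04); ctrl.dwell(.06)
    s=ctrl.sense(); f=np.mean([s["wrist_force"]],0)-f0; print(z,f.round(1),s["ee_pos"].round(4)[2])
    if f[2]>2.5: break
print(s["time_s"])
E
```

```text
0.04 [-0.4 -0.9 -0.1] 0.078
0.036 [-0.4 -1.  -0.6] 0.0741
0.034 [-0.  -1.4 -0.5] 0.0722
0.0325 [ 0.2 -2.  -0.7] 0.0707
0.031 [-0.6 -2.   0.3] 0.0692
0.0295 [ 0.2 -0.7  0.5] 0.0677
0.028 [ 0.  -1.5 -0.5] 0.0662
0.027 [ 0.3 -1.1  0. ] 0.0652
0.026 [-0.4 -1.2  1. ] 0.0644
0.025 [-2.7 -0.9  5.3] 0.0636
24.9667
```

Contact comes at tip height 0.0255, which is the hub face and not the frame at 0.031–0.033. The hook is down through the eye, so I ease up and pull in steps.

```bash
python3 - <<'E'
from h import *
yaw,pit=.25,.56; t0=np.array([.6335,.0188,.0268]); u=np.array([-np.cos(.27),-np.sin(.27),0])
ctrl.move_l(tcp_for_tip(t0,yaw,pit),speed=.04); ctrl.dwell(.1); f0=np.array([-.5,-.6,-.8]); 
for k in (1,2,3,4,5,6,8,10,12,14,16,18,20,22,24,25):
    ctrl.move_l(tcp_for_tip(t0+u*k*.001,yaw,pit),speed=.05); s=ctrl.sense(); f=s["wrist_force"]-f0
    print(k,"pull %.1f"%(-f@u),"side %.1f fz %.1f"%(f@[u[1],-u[0],0],f[2]),s["torque"].round(2),round(s["time_s"],2))
    if -f@u>25 or abs(f[2])>12: print("stop");break
im,c=snap("h3"); print(proj(c,t0+u*k*.001))
cv2.imwrite("pics/h3c.png",cv2.resize(im[0:130,215:355],None,fx=4.6,fy=4.6,interpolation=cv2.INTER_CUBIC))
E
```

```text
1 pull 0.9 side 0.4 fz -0.1 [ 0.08 -0.23 -0.01] 25.57
2 pull 0.4 side 0.5 fz -0.1 [ 0.06 -0.32  0.03] 25.82
3 pull 3.0 side 0.0 fz -0.9 [ 0.1  -0.56  0.02] 26.07
4 pull 5.1 side 0.4 fz -1.0 [ 0.25 -1.09 -0.04] 26.32
5 pull 7.5 side -0.1 fz 0.2 [ 0.38 -1.53 -0.03] 26.57
6 pull 8.3 side -0.5 fz -1.1 [ 0.42 -1.79 -0.04] 26.82
8 pull 7.5 side -0.6 fz -0.7 [ 0.39 -1.83 -0.02] 27.07
10 pull 7.1 side -0.1 fz 0.2 [ 0.34 -1.58  0.02] 27.32
12 pull 1.9 side 0.3 fz -0.5 [ 0.18 -0.46  0.02] 27.57
14 pull 0.2 side 0.2 fz 0.6 [ 0.07 -0.09  0.02] 27.82
16 pull 0.8 side 0.9 fz -0.4 [ 0.06 -0.16  0.01] 28.07
18 pull 0.9 side -0.2 fz -0.6 [ 0.07 -0.22 -0.01] 28.32
20 pull 1.0 side 0.4 fz 0.1 [ 0.07 -0.23  0.  ] 28.57
22 pull 1.1 side 0.7 fz 0.0 [ 0.11 -0.19 -0.02] 28.82
24 pull 1.3 side 0.7 fz 0.2 [ 0.06 -0.26  0.  ] 29.07
25 pull 0.6 side 0.9 fz -0.4 [ 0.09 -0.18 -0.  ] 29.32
[[284.5517357   24.82771465]]
```

View pics/h3c.png

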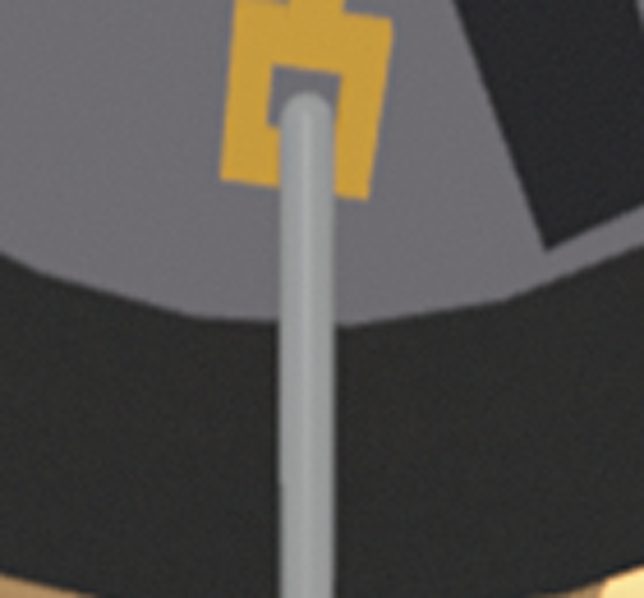

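h3 shows the hook inside the eye (shank end at crop (307,95)) and the tab drawn outwards. Pull peaked at 8.3 N and then dropped, so the ring has snapped off. I pull 3 mm more, centre the hook, withdraw along the hook's axis and look.

```bash
python3 - <<'E'
from h import *
yaw,pit=.25,.56; t0=np.array([.6335,.0188,.0268]); u=np.array([-np.cos(.27),-np.sin(.27),0])
for k,z in ((26.5,0),(28,.0004)):
    ctrl.move_l(tcp_for_tip(t0+u*k*.001+[0,0,z],yaw,pit),speed=.05); s=ctrl.sense(); print(k,s["wrist_force"].round(1))
h=np.array([np.cos(yaw),np.sin(yaw),0]); a=pit-np.radians(17); p=t0+u*.028+[0,0,.0004]+h*.0018
ctrl.move_l(tcp_for_tip(p,yaw,pit),speed=.05)
up=h*np.sin(a)+[0,0,np.cos(a)]
for l in (.004,.01,.035): ctrl.move_l(tcp_for_tip(p+up*l,yaw,pit),speed=.06); print(l,ctrl.sense()["wrist_force"].round(1))
q=p+up*.035
ctrl.move_l(tcp_for_tip(q+[-.05,0,.10],yaw,pit),speed=.2); ctrl.dwell(.1)
im,c=snap("h4"); s=ctrl.sense(); print(s["time_s"],s["gripper_width"]*.093, proj(c,[[.663,.0265,.041]]))
cv2.imwrite("pics/h4c.png",cv2.resize(im[0:250,100:460],None,fx=2.2,fy=2.2,interpolation=cv2.INTER_CUBIC))
E
```

```text
26.5 [ 0.5  0.  -0.3]
28 [ 0.7  0.5 -0.9]
0.004 [-0.3 -0.5 -0.6]
0.01 [-0.1 -0.4 -2.6]
0.035 [ 0.9 -0.2 -1.4]
32.0417 0.019527840273755058 [[ 307.92972787 -267.00655881]]
```

View pics/h4c.png

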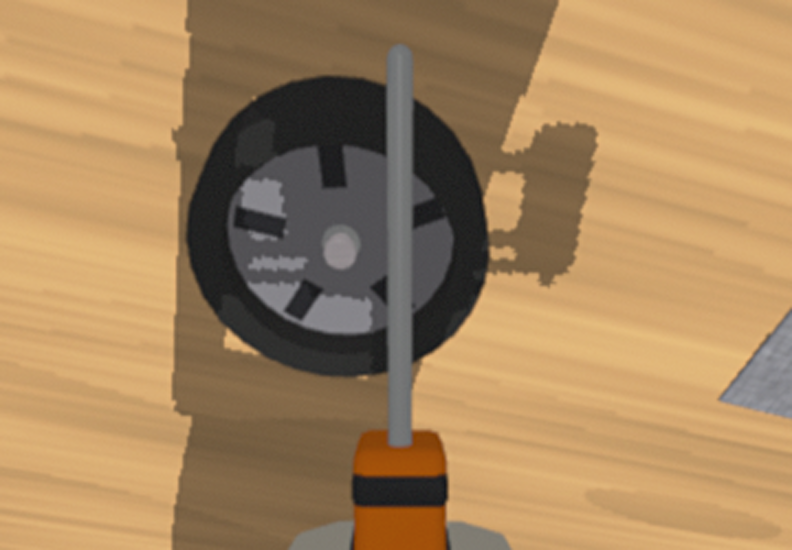

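h4 shows only the small wheel and the pick, with no ring hanging on the hook. The castor is out of view. I move over the mat and check the ring numerically before laying the pick down.

```bash
python3 - <<'E'
from h import *
g=PICK0+R.from_euler('Z',YAW0).apply(G)
ctrl.move_ptp(g+[0,0,.10],tool(YAW0,0,True)); ctrl.dwell(.2)
for n in ("top","scene"):
    c=viewer.calibration(n); im,d=viewer.read_camera(n); cv2.imwrite(f"pics/{n}4.png",im); hsv=cv2.cvtColor(im,cv2.COLOR_BGR2HSV)
    a,b=proj(c,[[.663,.0265,.03]])[0].astype(int); r=45
    m=((hsv[...,0]>12)&(hsv[...,0]<35)&(hsv[...,1]>110)&(hsv[...,2]>100)).astype(np.uint8); k=np.zeros_like(m); cv2.circle(k,(int(a),int(b)),25,1,-1); m*=k
    v,u=np.nonzero(m); P=ray(c,np.c_[u,v],.028); print(n,len(u),(P.mean(0)-[.663,.0265,0])[:2].round(4),"x range",(P[:,0]-.663).min().round(4),(P[:,0]-.663).max().round(4),"y",(P[:,1]-.0265).min().round(4),(P[:,1]-.0265).max().round(4))
im,c=snap("p4"); hsv=cv2.cvtColor(im,cv2.COLOR_BGR2HSV); d=np.load("pics/p4.npy")
m=((hsv[...,0]<18)&(hsv[...,1]>200)&(hsv[...,2]>60)).astype(np.uint8)
s=ctrl.sense(); print(s["time_s"],s["wrist_force"])
# pick pitch/height in grip from the shank depth
P=R.from_euler('Z',YAW0)
for v in range(20,140,20):
    row=d[v,250:315]; k=np.where(row<row.max()-.03)[0]
    if len(k):
        uu=250+k.mean(); z=np.median(row[k]); q=c["xyz"]+rot(c["attitude"]).apply([(uu-c["cx"])/c["fx"]*z,(v-c["cy"])/c["fy"]*z,z]); print(v,(P.inv().apply(q-s["ee_pos"])+G).round(4))
E
```

```text
top 8 [-0.0392 -0.0127] x range -0.0472 -0.0155 y -0.0191 -0.0034
scene 108 [-0.0329 -0.0088] x range -0.0558 -0.0125 y -0.0219 0.0076
33.55 [ 0.41977102  0.59757278 -0.57753539]
20 [0.1225 0.0016 0.0195]
40 [0.1144 0.0013 0.0217]
60 [0.1069 0.0013 0.0207]
80 [0.0988 0.0022 0.0214]
100 [0.0907 0.0015 0.0211]
120 [0.0823 0.0015 0.0211]
```

The ring lies on the robot side of the axle inside the wheel, spanning about 12 to 58 mm from the axis. I take one closer look while I still hold the pick.

```bash
python3 - <<'E'
from h import *
ctrl.move_ptp((.58,-.045,.13),tool(YAW0,0,True)); ctrl.dwell(.15)
im,c=snap("r5"); d=np.load("pics/r5.npy"); hsv=cv2.cvtColor(im,cv2.COLOR_BGR2HSV); print(ctrl.sense()["time_s"])
x,y=proj(c,[[.63,.0177,.03]])[0].astype(int); print(x,y,proj(c,[[.663,.0265,.041]]))
m=((hsv[...,0]>15)&(hsv[...,0]<35)&(hsv[...,1]>130)&(hsv[...,2]>100)).astype(np.uint8); k=np.zeros_like(m); cv2.circle(k,(int(x),int(y)),55,1,-1); m*=k
v,u=np.nonzero(m); z=d[v,u]; W=c["xyz"]+rot(c["attitude"]).apply(np.c_[(u-c["cx"])/c["fx"]*z,(v-c["cy"])/c["fy"]*z,z])
hub=[]
for r in range(k.shape[0]):
    pass
vv,uu=np.nonzero(k&(1-m)&((hsv[...,1]<50)).astype(np.uint8)); zz=d[vv,uu]; H=c["xyz"]+rot(c["attitude"]).apply(np.c_[(uu-c["cx"])/c["fx"]*zz,(vv-c["cy"])/c["fy"]*zz,zz])
print("ring n",len(u),"z med",np.median(W[:,2]).round(4),np.percentile(W[:,2],[10,90]).round(4),"hub z",np.median(H[:,2]).round(4), "head z",np.percentile(H[:,2],99).round(4))
rel=W[:,:2]-[.663,.0265]; print("along ring x",np.percentile(rel@[-np.cos(.27),-np.sin(.27)],[0.5,50,99.5]).round(4))
cv2.imwrite("pics/r5c.png",cv2.resize(im[max(0,y-70):y+70,x-90:x+90],None,fx=4.2,fy=4.2,interpolation=cv2.INTER_CUBIC))
E
```

```text
34.75
207 144 [[190.82240892 104.00918954]]
ring n 725 z med 0.0299 [0.0288 0.0309] hub z 0.0254 head z 0.0504
along ring x [0.0163 0.0384 0.0648]
```

View pics/r5c.png

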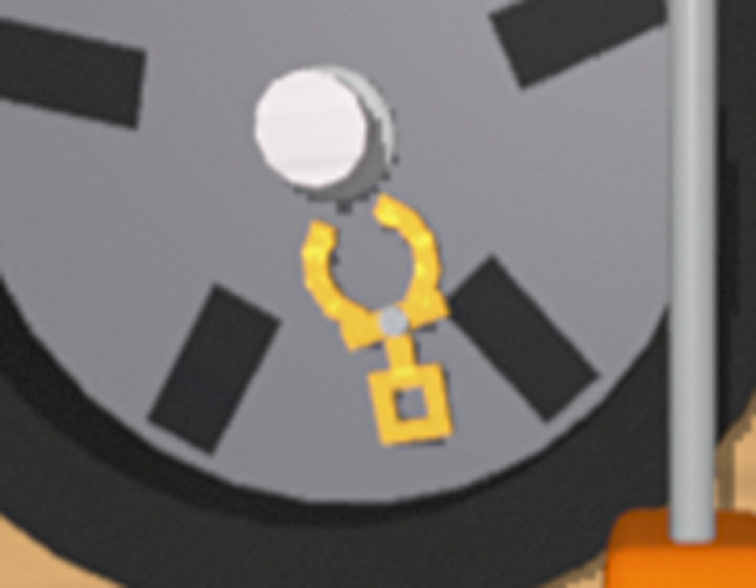

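r5 shows the ring wholly off the axle (head at crop (310,128), ring centre at (372,265), eye at (410,403)). It lies flat on the hub, about 5 mm proud of it. Now I lay the pick back as it lay.

```bash
python3 - <<'E'
from h import *
g=PICK0+R.from_euler('Z',YAW0).apply(G)
ctrl.move_ptp(g+[0,0,.10],tool(YAW0,0,True)); ctrl.move_l(g+[0,0,.012],speed=.12)
for dz in (.006,.003,.001,.0003):
    ctrl.move_l(g+[0,0,dz],speed=.03); f=ctrl.sense()["wrist_force"]; print(dz,f.round(1))
    if f[2]>3: break
ctrl.command_gripper(0.6,20); ctrl.dwell(.2); ctrl.move_l(g+[0,0,.05],speed=.1); ctrl.move_l(g+[-.02,0,.17],speed=.2); ctrl.dwell(.1)
im,c=snap("p6"); hsv=cv2.cvtColor(im,cv2.COLOR_BGR2HSV)
m=((hsv[...,0]<18)&(hsv[...,1]>200)&(hsv[...,2]>60)).astype(np.uint8); m=cv2.morphologyEx(m,cv2.MORPH_CLOSE,np.ones((9,9)))
x=max(cv2.findContours(m,0,2)[0],key=cv2.contourArea); rc=cv2.minAreaRect(x); b=ray(c,cv2.boxPoints(rc),.027); print("handle",rc,b.mean(0).round(4),b.round(4).tolist())
d=np.load("pics/p6.npy")
for u,v in ((int(rc[0][0]),int(rc[0][1])),(int(rc[0][0]),int(rc[0][1])+25),(int(rc[0][0])-25,int(rc[0][1]))):
    z=d[v,u]; print((c["xyz"]+rot(c["attitude"]).apply([(u-c["cx"])/c["fx"]*z,(v-c["cy"])/c["fy"]*z,z])).round(4))
t,_=viewer.read_camera("top"); o=cv2.imread("pics/top0.png"); df=cv2.absdiff(t,o).max(2); print("bystander change",(df[160:265,178:245]>40).sum()); s=ctrl.sense(); print(s["time_s"],s["gripper_width"],s["wrist_force"])
E
```

```text
0.006 [ 0.3 -0.2 -0.8]
0.003 [-0.6 -0.3 -1. ]
0.001 [ 0.  -0.8 -1. ]
0.0003 [ 0.2 -1.5 -1.4]
handle ((282.5, 185.5), (89.0, 19.0), 90.0) [ 0.4955 -0.2851  0.027 ] [[0.5394, -0.277, 0.027], [0.5391, -0.2947, 0.027], [0.4517, -0.2939, 0.027], [0.452, -0.2749, 0.027]]
[ 0.4977 -0.2847  0.0284]
[ 0.4728 -0.2842  0.0283]
[ 0.4937 -0.2586  0.0033]
bystander change 0
40.3167 0.6005708156753338 [-0.44618945 -0.35740241 -0.80763983]
```

The pick is level at (0.4955,-0.285), within 1 mm of where it lay. The bystanders have not moved, so I hand in.

```bash
python3 -c "
from cell import ctrl
ctrl.sign_off()"
```

```text
the job is handed in; nothing more can be done
```

I pried the ring off the axle with the hooked pick and left it lying in the wheel. The pick is back on the mat and the job is handed in, at about 40 s on the robot's clock.

- **Missed first grasp:** The first grasp closed on air without moving the pick. Depth images showed the real finger ends about 26 mm short of the reported TCP, against the manual. I lowered the grip accordingly and the second grasp held.
- **Prying:** The hook met the hub with about 5 N at the height expected inside the eye. The pull peaked at 8.3 N, then dropped as the ring came free. The gripper itself stayed well clear of the ring.
- **Ring:** The last close view showed it wholly off the axle. Its nearest part is about 16 mm from the axis, against a head radius of 11 mm, and it lies flat on the hub inside the tyre.
- **Pick:** It is level on the mat, within about 1 mm of where it lay. I confirmed this from the handle's outline and depth. I did not view the hook again after laying it down.
- **Bystanders:** The top camera shows no change around the bottle, bowl or tub.
- **Disagreement:** The wrist camera's calibration shifted by 2–3 mm between poses. I corrected the hook's aim using hook and eye in the same picture.

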